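# Hold the detector tube through the light shield

## Robot

A 6-joint arm with a two-finger parallel gripper is mounted at the origin on the work surface. World frame = base frame: x ahead of the robot, y to its left, z up, the work surface at z = 0. Lengths are in mm, angles in rad, forces in N, time in s.
With the tool pointing down it reaches from about 350 to 725 mm from the base axis. Payload 6 kg.
Tool frame: the origin (TCP) lies where the fingers leave the gripper's body, on its centre line; the fingertips stand r.tip_reach ahead of it and the grasp point (between the pads) lies 54 mm ahead of it (r.tip_reach is the distance from the TCP to the fingertips, in mm); z points along the fingers, y is the line along which they close (so a half turn about z gives the same grasp; the last joint's range is limited). The gripper opens to 85 mm and grips with 20 to 120 N. Pads are 22 mm wide; open, the fingers measure 114 mm over their backs; the gripper's body (76 mm by 85 mm) begins 54 mm behind the grasp point. The pads swing forward as they close: fully open they stand 13 mm farther back than shut.
Start: joints at [-0.95, 0.04, 0.085, 0, -1.615, -0.334], TCP at [169.744, -575.473, 303.861] pointing down, gripper open.
Joint ranges: [-2.56, 2.56], [-1.29, 2.01], [-1.08, 1.49], [-3.29, 1.98], [-2.81, -0.18], [-2.99, 2.99]. Speed limits (rad/s): [2.57, 2.57, 3.01, 3.14, 3.14, 3.14].

## Interface

Orientations are given as a 3x3 rotation matrix whose columns are the frame's x, y, z axes.
In Python, from cell import r gives the robot as it stands.
- The arm moves only by the tool jog_arm, never from a script. Its argument "rows" is one flat list of numbers, 4 for each row, row after row: the shift along the tool's x, y, z in shares of 0.5 m (1.0 is 0.5 m), then the turn about the tool's z in shares of 45 degrees (1.0 is 45 degrees). In form: [tx, ty, tz, yaw, tx, ty, tz, yaw, ...]. A call has exactly 5 rows; each row is the pose to reach, as a shift and turn from the pose commanded when the call began, along the tool's axes at that moment; what a row does not reach only later rows make up. A row lasts 1/8 s, in which the tool goes at most 62.5 mm and 10.7 degrees, less where a joint would pass 70% of its speed; a pose out of reach is approached as far as the arm can. Shift and turn numbers lie between -1 and 1, and a call with a number outside is refused. A call with a gripper value outside its range is refused whole. "fingers" is the opening, from 0 (shut) to 1 (fully open), set as the call begins (left out, the last holds). The fingers move at their own pace and stop on an object; the grip force is fixed at half the most. Time passes only in rows, so rows that repeat a pose let the fingers close, or fill a call up. It gives the time, the measured TCP pose, the force, the opening and the grip force at its end, in the units of the state.
- r.sense(): the state, without advancing time (a new reading comes with each control period).
- r.grab_frame(name): name is "side" or "top"; returns the picture (420x560x3 uint8, red, green, blue); there is no depth.
- r.calibration(name): a dict with "intrinsics" (3x3 intrinsics, pixels), "origin" and "attitude" of the camera in the world. Camera axes: x right, y down, z forward; pixel columns grow to the right and rows downward; lengths in mm; the calibration is good to about 2 mm. A picture is of the moment at which its call begins. calibration takes no time and is no camera call.
- r.job_done(): hands the job in; it is judged then, once.
Trained networks look in the newest picture that a camera, given by its name, has taken for a name from the list of things; names that differ only in an ending like _2 or _b are one class to them, and where a whole thing is asked for, a point or a joint stands for the part that bears it (a point fixed in the world has none). Each returns a list of dicts, best first, with "conf" (0 to 1); they miss things now and then, are a little off and sometimes report something else, mostly with a low value. They report only what shows in the picture. A call takes as long as a camera call. They do not tell look-alikes from the thing itself.
- r.spot_in(label, camera): "location" ([column, row] as shares, 0 to 1, of the picture: columns of its width, rows of its height, amid what is visible of it).
- r.cut_out(label, camera): "region" (420x560 bool, what is visible of it) and "location" ([column, row] as shares, 0 to 1, of the picture: columns of its width, rows of its height, amid what is visible of it).
- r.mark_of(label, camera): "location" ([column, row] as shares, 0 to 1, of the picture: columns of its width, rows of its height: a listed point, or the origin of a listed thing).
The state is a dict: "time": time; "qpos": joint angles; "joint_vel": joint speeds; "joint_efforts": joint torques, N m; "ee_pos": TCP position; "tool_rot": TCP orientation; "contact_force": force on the tool from outside, world axes, zero at the start; "torque": the same for the moment, N m; "grip_width": finger opening in mm; "grasp_force": force on a finger pad.
Only numpy, scipy, OpenCV 4.12 (cv2) and the standard library are available. Lean on these libraries where they do the work, as an engineer would, in place of code of your own. Each camera call takes 0.05 s, during which the arm holds its last target. There are 200 camera calls.

## Task

Lay the upright detector tube on its side in the V-cradle and let go of it there. Then pick it up again, pass its green glass nose from the robot's side through the narrow slot in the black light shield until the black ring on the tube is at the slot, and finish holding it there, level and at the middle of the slot's height, carried by the gripper alone: do not let go. Leave the other things on the table where they are.

Things in the scene. Friction and masses are not known exactly. Their poses are not given: they have to be found in the camera images.
- tube: Detector tube, a plain cylinder 24 mm in diameter, 170 mm long, about 0.14 kg. Origin: centre of its tail end face; z runs along the tube from tail to nose. The first 34 mm at the tail are red, the rest aluminium, with a painted black ring 121 to 129 mm from the tail end and a green glass disc at the nose. It starts standing on its tail on the table, nose up.
- tube_mid (a point): Centre of the tube, on its axis, 85 mm from either end (and its centre of mass, nearly).
- tube_nose (a point): Centre of the tube's green nose face, 170 mm from the tail end.
- cradle: Fixed V-cradle: blue base 76 x 50 mm, 10 mm high, with two white V saddles, each 12 mm thick along x, centred at x = -24 and +24 mm. The V runs along x; its flanks slope at 45 degrees from the valley, 30 mm above the table, up to 54 mm high; each saddle is 56 mm wide over all. Origin: centre of the base's underside, z up.
- cradle_axis (a point): Point above the cradle's middle where the axis of a lying tube runs, 47 mm above the table; x along the V, z up.
- shield: Fixed black light shield: upright plate 8 mm thick, 150 mm wide, 165 mm high, on a 12 mm thick aluminium foot that reaches 25 mm before and 95 mm behind the plate's middle. Origin: on the table under the middle of the plate; x points through the plate, away from the robot, z up. On the foot behind the plate is a glowing green chip, top at 34 mm.
- slot (a point): Centre of the slot in the shield, mid-thickness of the plate, 100 mm above the table; x points through the slot away from the robot, y across, z up. The slot is 26 mm wide, 44 mm high, closed all round. On the robot's side two yellow lips, 56 mm high, flare from the slot's sides at 45 degrees to 42 mm apart, 12 mm before the plate's middle.
- pump: Bystander: green hand pipette pump with a white end, lying, 140 mm long, 31 mm high. Origin at its underside.
- valve: Bystander: blue valve block 60 x 50 mm with two brass ports, 46 mm high. Origin at its underside.
- dish: Bystander: clear shallow dish 70 mm across, 16 mm high. Origin at its underside.
- post: Bystander: steel post 25 mm in diameter, 50 mm high. Origin at its underside.
- bottle: Bystander: amber jar 52 mm in diameter, 100 mm high. Origin at its underside.
- knob: Bystander: black knob 44 mm in diameter, 34 mm high. Origin at its underside.
Mind the look-alikes: they are no part of the job. Of the things that look like the tube, take the one that is nearest to the robot's base at the start.

How it is judged (in metres and radians):
On the way:
1. the tube lies on its side in the cradle, across both saddles, let go (angle between tube's own z axis and vertical between 1.49 and 1.65 rad and x of tube_mid in the frame of cradle_axis between -0.03 and 0.03 m and y of tube_mid in the frame of cradle_axis between -0.006 and 0.006 m and z of tube_mid in the frame of cradle_axis between -0.006 and 0.006 m and angle between the z axis of tube and the x axis of cradle_axis, either way round below 0.08 rad and contact force between the fingers and tube below 0.1 N and contact force between tube and cradle above 0.3 N and linear speed of tube below 0.03 m/s), for 0.3 s.
At the end, for the whole second after the job is handed in: The gripper holds the tube (over 3 N) at rest, level within about 7 degrees, its nose through the slot, 45 mm beyond the plate's middle within 12 mm (black ring at the slot), within 9 mm of the slot's centre height and 10 mm sideways, and not leaning on the shield (under 4 N) (angle between tube's own z axis and vertical between 1.45 and 1.69 rad and x of tube_nose in the frame of slot between 0.033 and 0.057 m and y of tube_nose in the frame of slot between -0.01 and 0.01 m and z of tube_nose in the frame of slot between -0.009 and 0.009 m and x of tube in the frame of slot below -0.1 m and angle between the z axis of tube and the x axis of slot, either way round below 0.2 rad and contact force between the fingers and tube above 3 N and contact force between tube and shield below 4 N and linear speed of tube below 0.02 m/s); the arm keeps its last pose, push and grip.
It fails at once if a bystander is shifted by more than 20 mm (distance of any of pump, valve, dish, post, bottle, knob from where it was at the start of the episode above 0.02 m).
It also fails if it takes over 72 s, if anything falls off the work surface, if the arm or the gripper's body presses on something with over 40 N, if the wrist force passes 120 N, or if a joint passes its speed limit or range.

## Working session

There is one attempt and no reset: what is moved stays moved. The work goes in short steps, Python scripts to look and compute and a tool call to move; the robot and the scene stay as the last step left them, time stands still between calls to the robot, and variables do not carry over. Pictures are saved under pics/ and viewed, at most 10 in all, crops included, and the job is handed in when it is done.

Besides the shell and the picture viewer there is one more tool, called after "Request:" by a JSON object that holds its "fn" and its "kwargs". jog_arm: Moves the arm, as the interface text tells. Its arguments: {"type":"object","properties":{"rows":{"type":"array","items":{"type":"number"}},"fingers":{"type":"number"}},"required":["rows"]}

```bash
mkdir -p pics; ls; python3 - <<'E'
from cell import r
import cv2,numpy as np
s=r.sense(); print({k:np.round(v,3).tolist() for k,v in s.items()}, r.tip_reach)
for n in("side","top"):
    cv2.imwrite(f"pics/{n}0.png",r.grab_frame(n)[:,:,::-1]); c=r.calibration(n); print(n,{k:np.round(v,3).tolist() for k,v in c.items()})
    for l in("tube","cradle","shield","slot","cradle_axis","tube_nose"):
        print(l,[(np.round(np.array(d["location"])*[560,420],1).tolist(),round(d["conf"],2)) for d in r.mark_of(l,n)])
E
```

```text
pics
{'time': 0.0, 'qpos': [-0.95, 0.041, 0.084, -0.0, -1.616, -0.334], 'joint_vel': [0.001, -0.001, 0.001, 0.001, -0.001, 0.002], 'joint_efforts': [0.001, -36.821, 34.743, 6.932, -0.005, -0.0], 'ee_pos': [169.738, -575.275, 302.846], 'tool_rot': [[-0.959, -0.283, -0.001], [-0.283, 0.959, 0.002], [0.0, 0.002, -1.0]], 'contact_force': [0.05, -0.302, 0.157], 'torque': [-0.005, 0.025, -0.046], 'grasp_force': 0.0, 'grip_width': 85.544} 72.6
side {'intrinsics': [[506.564, 0.0, 282.356], [0.0, 506.564, 206.8], [0.0, 0.0, 1.0]], 'origin': [72.126, 978.345, 1187.745], 'attitude': [[-0.883, -0.335, 0.328], [-0.469, 0.618, -0.632], [0.009, -0.711, -0.703]]}
tube [([328.0, 171.2], 0.71), ([342.9, 191.7], 0.54)]
cradle [([307.4, 224.8], 0.67)]
shield [([231.6, 279.4], 0.76)]
slot [([350.5, 153.1], 0.67), ([320.2, 151.0], 0.58), ([231.6, 257.5], 0.57)]
cradle_axis [([306.6, 215.0], 0.85)]
tube_nose [([349.9, 128.9], 0.68), ([346.4, 152.0], 0.55), ([335.8, 133.0], 0.54), ([237.3, 209.4], 0.26)]
top {'intrinsics': [[406.392, 0.0, 277.113], [0.0, 406.392, 204.641], [0.0, 0.0, 1.0]], 'origin': [444.365, 22.443, 1178.118], 'attitude': [[-0.01, -0.99, 0.138], [-1.0, 0.007, -0.029], [0.028, -0.138, -0.99]]}
tube [([407.8, 235.3], 0.81), ([393.0, 216.8], 0.72), ([359.1, 244.7], 0.61), ([417.5, 192.0], 0.49)]
cradle [([291.1, 234.3], 0.9), ([193.1, 203.2], 0.66), ([184.1, 198.8], 0.28)]
shield [([190.4, 204.7], 0.7)]
slot [([183.5, 198.7], 0.93)]
cradle_axis [([292.7, 233.7], 0.76), ([418.4, 186.9], 0.57)]
tube_nose [([409.4, 211.6], 0.74), ([373.8, 245.3], 0.69), ([427.6, 227.2], 0.62)]
```

```bash
python3 - <<'E'
import cv2
for n in("side","top"):
    i=cv2.imread(f"pics/{n}0.png"); i=i[100:340,170:490] if n=="side" else i[120:315,150:470]
    cv2.imwrite(f"pics/{n}0c.png",cv2.resize(i,None,fx=2.5,fy=2.5,interpolation=cv2.INTER_CUBIC))
E
```

```text
(no output)
```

View pics/side0c.png

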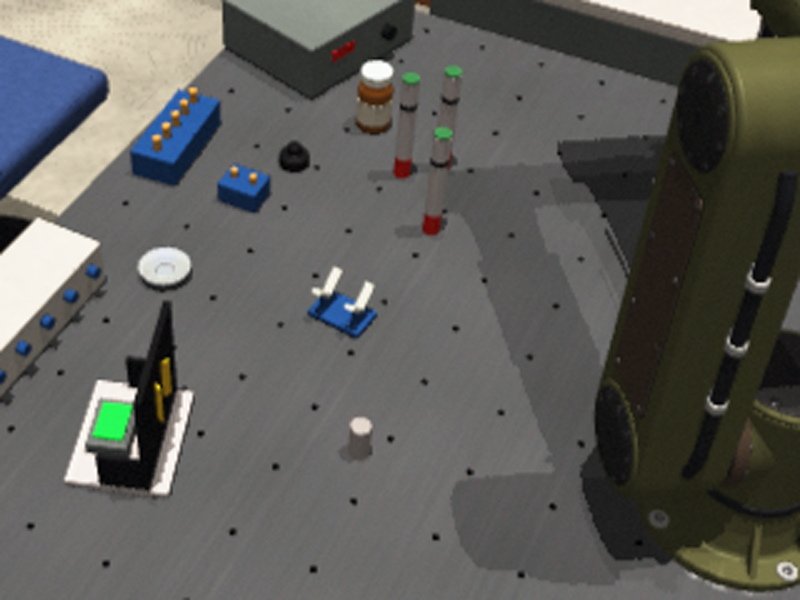

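View pics/top0c.png

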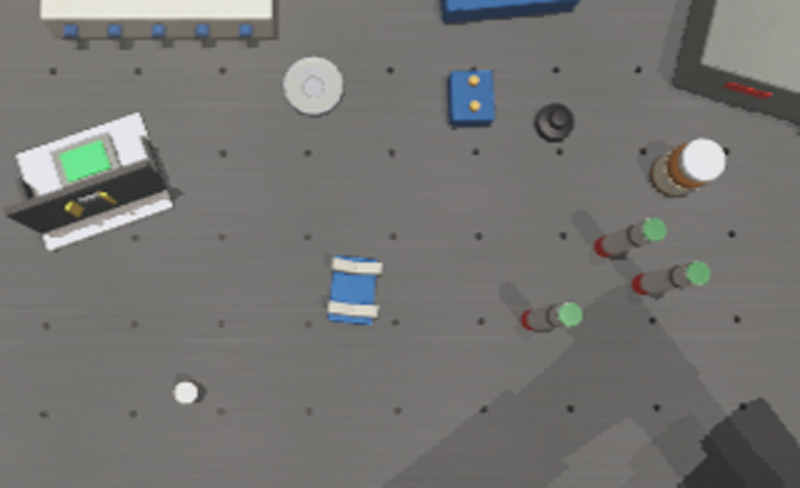

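The side view shows three tubes. The one nearest the base has its tail at about (343,193) px. In the top view its tail is at about (360,247) and its nose at (378,246). The cradle is at about (292,235) in the top view. The shield is at about (185,200), turned roughly 20°. Next I fit positions.

```bash
cat >h.py <<'E'
from cell import r
import numpy as np,cv2
from scipy.optimize import least_squares
C={n:r.calibration(n) for n in("side","top")}
def proj(n,P):
    c=C[n];p=(np.atleast_2d(P)-c["origin"])@np.array(c["attitude"])@np.array(c["intrinsics"]).T
    return p[:,:2]/p[:,2:]
def back(n,uv,z):
    c=C[n];uv=np.atleast_2d(uv);d=np.c_[uv,np.ones(len(uv))]@np.linalg.inv(c["intrinsics"]).T@np.array(c["attitude"]).T
    o=np.array(c["origin"]);return o+d*((z-o[2])/d[:,2:])
def tri(a,b):
    f=lambda X:np.r_[proj("side",X)[0]-a,proj("top",X)[0]-b]
    s=least_squares(f,[500,0,50]);return s.x,np.abs(s.fun).max()
def world(p,L):
    x,y,t=p;L=np.atleast_2d(L);c,s=np.cos(t),np.sin(t)
    return np.c_[x+c*L[:,0]-s*L[:,1],y+s*L[:,0]+c*L[:,1],L[:,2]]
E
python3 - <<'E'
from h import *
top=lambda *p:np.array(p)/2.5+[150,120]
side=lambda *p:np.array(p)/2.5+[170,100]
for n,f in(("top",top),("side",side)):
  tl={"top":[(528,320),(602,246),(640,285)],"side":[(432,230),(403,173),(446,160)]}[n]
  print(n,"tails",back(n,f(*tl),2).round(0).tolist())
  ns={"top":[(569,314),(654,229),(698,273)],"side":[(444,132),(411,77),(453,71)]}[n]
  print("noses",back(n,f(*ns),170).round(0).tolist())
# shield: foot corners + plate top corners
foot=[(95,75,12),(95,-75,12),(-25,-75,12),(-25,75,12)]
def fit(obs,x0):
    g=lambda p:np.concatenate([(proj(n,world(p,L))-f(*uv)).ravel() for n,f,uv,L in obs])
    s=least_squares(g,x0,loss="soft_l1");return s.x,s.fun.reshape(-1,2).round(1).tolist()
o=[("top",top,[(18,155),(137,114),(172,203),(48,249)],foot),("side",side,[(66,480),(98,380),(193,391),(168,493)],foot)]
for q in(o,o[:1],o[1:]): print("shield",fit(q,[550,230,.35]))
for l,n in (("slot","top"),("shield","top"),("cradle","top"),("cradle_axis","top"),("slot","side"),("shield","side"),("cradle","side"),("cradle_axis","side")):pass
print("slot/mark",back("top",[183.5,198.7],100),back("side",[231.6,257.5],100),tri([231.6,257.5],[183.5,198.7]))
print("cradle",tri([307.4,224.8],[291.1,234.3]),tri([306.6,215],[292.7,233.7]))
# cradle by white saddles
for n in("top","side"):
    im=r.grab_frame(n);m=r.cut_out("cradle",n)[0]["region"]
    m=cv2.dilate(m.astype(np.uint8),np.ones((3,3)))>0
    w=m&(im.min(2)>130);k,lab,st,ce=cv2.connectedComponentsWithStats(w.astype(np.uint8))
    print(n,[(st[i,4],ce[i].round(1).tolist(),back(n,ce[i],44).round(0).tolist()) for i in range(1,k) if st[i,4]>8])
    b=m&(im[...,2].astype(int)-im[...,0]>60);ys,xs=np.nonzero(b);print("blue",back(n,[xs.mean(),ys.mean()],10).round(1), cv2.minAreaRect(back(n,np.c_[xs,ys],10)[:,:2].astype(np.float32)))
E
```

```text
top tails [[480.0, -254.0, 2.0], [565.0, -345.0, 2.0], [519.0, -387.0, 2.0]]
noses [[480.0, -256.0, 170.0], [565.0, -346.0, 170.0], [520.0, -388.0, 170.0]]
side tails [[476.0, -250.0, 2.0], [560.0, -342.0, 2.0], [517.0, -399.0, 2.0]]
noses [[478.0, -254.0, 170.0], [563.0, -343.0, 170.0], [519.0, -383.0, 170.0]]
shield (array([6.11557564e+02, 2.36196266e+02, 3.47020797e-01]), [[-1.3, 0.1], [0.3, -0.9], [-0.1, 1.6], [-0.1, 1.1], [-0.8, -0.3], [-0.6, -0.6], [0.4, -0.5], [0.2, -0.3]])
shield (array([6.13358483e+02, 2.35486114e+02, 3.51959911e-01]), [[-1.1, -0.4], [0.4, -1.6], [0.2, 0.8], [0.2, 0.6]])
shield (array([6.10265462e+02, 2.37157500e+02, 3.45771010e-01]), [[-0.6, 0.1], [-0.4, -0.2], [0.6, -0.1], [0.4, 0.1]])
slot/mark [[612.38795698 240.77854087 100.        ]] [[609.05266888 244.47254065 100.        ]] (array([612.33584304, 241.42992596,  95.22317773]), np.float64(0.31713009390216484))
cradle (array([518.85800016, -52.41244634,   1.33895029]), np.float64(1.059579922645753)) (array([520.30257923, -53.19354788,  44.44033272]), np.float64(0.021052270095651693))
top [(np.int32(94), [292.5, 226.2], [[541.0, -53.0, 44.0]]), (np.int32(93), [291.3, 243.4], [[493.0, -49.0, 44.0]])]
blue [[515.6 -50.2  10. ]] ((517.22265625, -50.02907943725586), (48.645904541015625, 74.66524505615234), 83.77348327636719)
side [(np.int32(64), [301.1, 212.9], [[540.0, -54.0, 44.0]]), (np.int32(62), [314.3, 218.6], [[492.0, -51.0, 44.0]])]
blue [[514.6 -42.1  10. ]] ((516.2189331054688, -46.23323059082031), (51.22829055786133, 75.55352783203125), 84.66092681884766)
```

The manual's scale: shifts go in shares of 0.5 m and turns go in shares of 45 degrees. Converting my numbers, -25 cm is -0.5, 2.3 cm is 0.046.

Request:
{"fn": "jog_arm", "kwargs": {"rows": [-0.08,0.046,0,0,-0.19,0.108,0,0,-0.3,0.172,0,0,-0.41,0.234,0,0,-0.5,0.286,0,0], "fingers": 1}}

```text
time: 1.52
ee_pos: [370.2, -365.8, 304.2]
tool_rot: [[-0.959, -0.283, 0.001], [-0.283, 0.959, -0.0], [-0.001, -0.0, -1.0]]
contact_force: [1.7, -0.2, 0.3]
grip_width: 85.5
grasp_force: 0.0
```

Scaled: -13.8 cm is -0.276, -11.5 cm is -0.23.

Request:
{"fn": "jog_arm", "kwargs": {"rows": [-0.08,0.044,0,0,-0.16,0.09,0,0,-0.23,0.13,0,0,-0.276,0.156,0,0,-0.276,0.156,0,0]}}

```text
time: 2.15
ee_pos: [480.2, -252.5, 303.5]
tool_rot: [[-0.958, -0.285, -0.001], [-0.285, 0.958, 0.0], [0.001, 0.001, -1.0]]
contact_force: [-0.8, -0.7, 0.8]
grip_width: 85.4
grasp_force: 0.0
```

Scaled: 12.3 cm is 0.246, 10 cm is 0.2.

Request:
{"fn": "jog_arm", "kwargs": {"rows": [0,0,0.06,0,0,0,0.13,0,0,0,0.2,0,0,0,0.246,0,0,0,0.246,0]}}

```text
time: 2.78
ee_pos: [478.0, -254.1, 179.1]
tool_rot: [[-0.959, -0.282, -0.004], [-0.282, 0.959, 0.001], [0.003, 0.002, -1.0]]
contact_force: [0.1, 0.1, -0.1]
grip_width: 85.1
grasp_force: 0.0
```

Request:
{"fn": "jog_arm", "kwargs": {"rows": [0,0,0,0,0,0,0,0,0,0,0,0,0,0,0,0,0,0,0,0], "fingers": 0}}

```text
time: 3.4
ee_pos: [479.7, -254.0, 181.7]
tool_rot: [[-0.959, -0.283, 0.001], [-0.283, 0.959, -0.001], [-0.001, -0.001, -1.0]]
contact_force: [-0.3, -1.2, 4.0]
grip_width: 22.7
grasp_force: 58.3
```

Scaled: -8.4 cm is -0.168, 2.35 cm is 0.047.

Request:
{"fn": "jog_arm", "kwargs": {"rows": [-0.036,0,0.002,0,-0.07,0,0.006,0,-0.106,0,0.015,0,-0.138,0,0.029,0,-0.168,0,0.047,0]}}

```text
time: 4.03
ee_pos: [561.1, -230.6, 159.6]
tool_rot: [[-0.959, -0.283, 0.002], [-0.283, 0.959, -0.003], [-0.001, -0.003, -1.0]]
contact_force: [-0.4, -1.4, 6.4]
grip_width: 23.0
grasp_force: 60.1
```

```bash
python3 - <<'E'
from h import *
i=r.grab_frame("side")[:,:,::-1][100:300,230:450]; cv2.imwrite("pics/s1.png",cv2.resize(i,None,fx=3,fy=3,interpolation=cv2.INTER_CUBIC))
print(r.sense()["contact_force"])
E
```

```text
[ 2.69550512 -1.63313765 10.19016932]
```

View pics/s1.png

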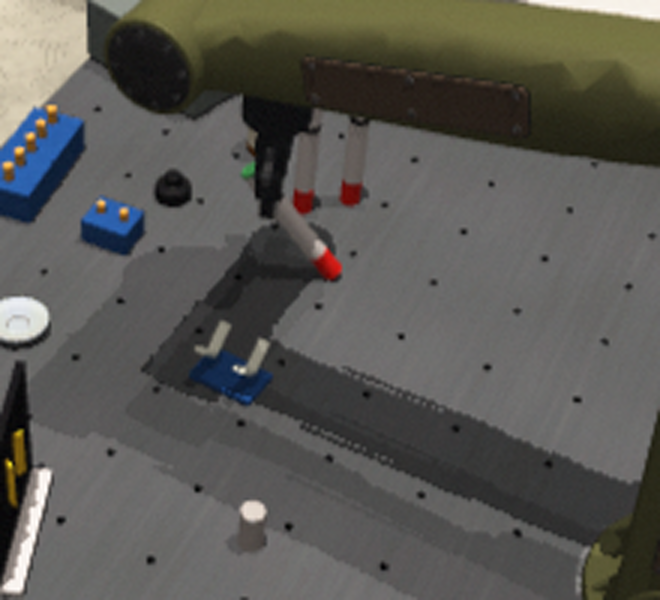

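The tube is pivoting in the grip about its tail, now at about 40°: red tail on the table at crop (330,268), nose up at (250,172). I'll continue the arc.

Scaled: 7.6 cm is 0.152, 6.6 cm is 0.132.

Request:
{"fn": "jog_arm", "kwargs": {"rows": [-0.034,0,0.028,0,-0.062,0,0.062,0,-0.086,0,0.1,0,-0.098,0,0.132,0,-0.104,0,0.152,0]}}

```text
time: 4.7
ee_pos: [610.3, -215.2, 80.9]
tool_rot: [[-0.959, -0.283, 0.0], [-0.283, 0.959, -0.0], [-0.0, -0.0, -1.0]]
contact_force: [2.9, -0.3, 3.7]
grip_width: 22.4
grasp_force: 58.5
```

Scaled: 12.5 cm is 0.25, -8.5 cm is -0.17, 0.36 rad is 0.4584.

Request:
{"fn": "jog_arm", "kwargs": {"rows": [0,0,-0.08,0,0,0,-0.17,0,-0.008,0.08,-0.17,0.1273,-0.018,0.17,-0.17,0.3056,-0.026,0.25,-0.17,0.4584]}}

```text
time: 5.32
ee_pos: [585.3, -90.4, 164.4]
tool_rot: [[-0.997, 0.078, -0.004], [0.078, 0.997, 0.001], [0.004, 0.001, -1.0]]
contact_force: [0.0, 0.5, -0.2]
grip_width: 22.2
grasp_force: 59.1
```

Scaled: 3.2 cm is 0.064, 3 cm is 0.06, 0.02 rad is 0.0255.

Request:
{"fn": "jog_arm", "kwargs": {"rows": [-0.028,0.06,0,0.0255,-0.032,0.064,0,0.0255,-0.032,0.064,0,0.0255,-0.032,0.064,0,0.0255,-0.032,0.064,0,0.0255]}}

```text
time: 5.95
ee_pos: [604.9, -61.7, 166.2]
tool_rot: [[-0.996, 0.094, -0.001], [0.094, 0.996, 0.0], [0.001, 0.0, -1.0]]
contact_force: [-0.0, 0.8, -1.2]
grip_width: 22.5
grasp_force: 59.0
```

```bash
python3 - <<'E'
from h import *
s=r.sense();print(s["ee_pos"],s["tool_rot"][:2],s["grasp_force"])
a=r.grab_frame("side")[:,:,::-1][130:270,230:390];b=r.grab_frame("top")[:,:,::-1][150:290,210:370]
cv2.imwrite("pics/s2.png",cv2.resize(np.hstack([a,b]),None,fx=2.5,fy=2.5,interpolation=cv2.INTER_CUBIC))
E
```

```text
[604.92053635 -61.68281663 166.18951914] [[-9.95559158e-01  9.41365745e-02 -5.18069900e-04]
 [ 9.41365137e-02  9.95559289e-01  1.40503217e-04]] 59.037117809057236
```

View pics/s2.png

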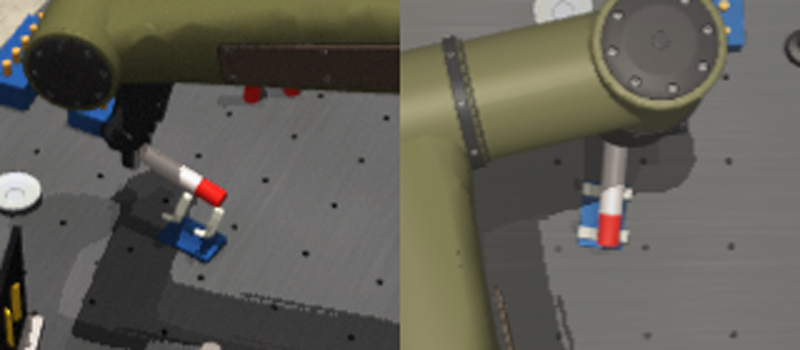

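```bash
python3 - <<'E'
from h import *
t,e=tri([318.5,209.2],[293.5,247.3]);g=np.array([604.9,-61.7,112]);print(t,e,np.linalg.norm(g-t),g-t)
print(np.degrees(np.arctan2((g-t)[2],np.hypot(*(g-t)[:2]))))
E
```

```text
[481.00848242 -51.66905514  90.3631548 ] 0.05198850958527146 126.16608519919876 [123.89151758 -10.03094486  21.6368452 ]
9.874749402767776
```

Request:
{"fn": "jog_arm", "kwargs": {"rows": [0.02,0.002,0,0,0.051,0.004,0,0,0.051,0.004,0.04,0,0.051,0.004,0.08,0,0.051,0.004,0.08,0]}}

```text
time: 6.68
ee_pos: [578.7, -56.7, 122.9]
tool_rot: [[-0.996, 0.093, -0.006], [0.093, 0.996, -0.0], [0.005, -0.001, -1.0]]
contact_force: [-0.1, 0.0, -0.5]
grip_width: 22.3
grasp_force: 59.0
```

Scaled: 2.3 cm is 0.046, 2 cm is 0.04.

Request:
{"fn": "jog_arm", "kwargs": {"rows": [0,0,0.012,0,0,0,0.022,0,0,0,0.032,0,0,0,0.04,0,0,0,0.046,0]}}

```text
time: 7.3
ee_pos: [581.5, -56.7, 105.3]
tool_rot: [[-0.996, 0.092, 0.005], [0.092, 0.996, -0.0], [-0.005, -0.0, -1.0]]
contact_force: [3.2, -0.9, 5.8]
grip_width: 22.0
grasp_force: 59.2
```

Scaled: 0.3 cm is 0.006, 0.2 cm is 0.004.

Request:
{"fn": "jog_arm", "kwargs": {"rows": [0,0,0.004,0,0,0,0.006,0,0,0,0.006,0,0,0,0.006,0,0,0,0.006,0]}}

```text
time: 7.92
ee_pos: [581.8, -56.7, 102.6]
tool_rot: [[-0.996, 0.092, 0.005], [0.092, 0.996, -0.001], [-0.005, -0.0, -1.0]]
contact_force: [4.9, -0.5, 5.4]
grip_width: 22.2
grasp_force: 59.2
```

```bash
python3 - <<'E'
from h import *
s=r.sense();print(s["ee_pos"],s["contact_force"],s["torque"])
a=r.grab_frame("side")[:,:,::-1][150:270,240:380];b=r.grab_frame("top")[:,:,::-1][170:290,220:360]
cv2.imwrite("pics/s3.png",cv2.resize(np.hstack([a,b]),None,fx=2.8,fy=2.8,interpolation=cv2.INTER_CUBIC))
E
```

```text
[581.77798837 -56.74723129 102.61708848] [ 4.887185   -0.47683025  5.43807946] [-0.15298713 -0.88288185  0.02504986]
```

View pics/s3.png

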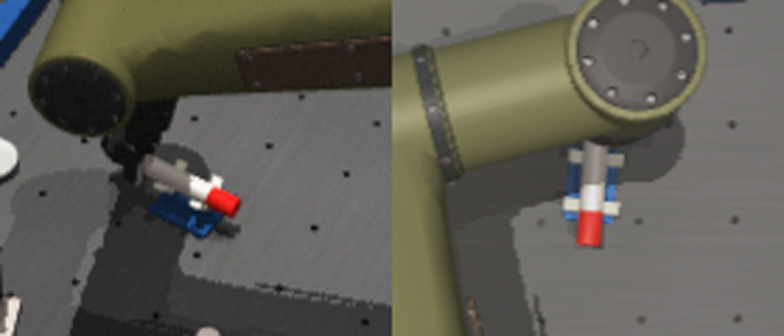

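The tube lies across both saddles. I'll slide it 6 mm tailward for a stability margin and then release.

Request:
{"fn": "jog_arm", "kwargs": {"rows": [0.004,0,0,0,0.008,0,0,0,0.012,0,0,0,0.012,0,0.002,0,0.012,0,0.002,0]}}

```text
time: 8.65
ee_pos: [576.1, -56.2, 102.0]
tool_rot: [[-0.996, 0.092, 0.006], [0.092, 0.996, -0.001], [-0.006, -0.0, -1.0]]
contact_force: [4.1, -1.2, 6.1]
grip_width: 22.5
grasp_force: 59.2
```

Request:
{"fn": "jog_arm", "kwargs": {"rows": [0,0,0,0,0,0,0,0,0,0,0,0,0,0,0,0,0,0,0,0], "fingers": 1}}

```text
time: 9.28
ee_pos: [574.0, -56.0, 99.3]
tool_rot: [[-0.996, 0.093, -0.0], [0.093, 0.996, 0.0], [0.0, 0.0, -1.0]]
contact_force: [0.1, 0.4, -0.3]
grip_width: 85.3
grasp_force: 0.0
```

Scaled: -12 cm is -0.24, -9 cm is -0.18.

Request:
{"fn": "jog_arm", "kwargs": {"rows": [0,0,0,0,0,0,-0.04,0,0,0,-0.1,0,0,0,-0.18,0,0,0,-0.24,0]}}

```text
time: 9.9
ee_pos: [574.2, -56.1, 221.4]
tool_rot: [[-0.996, 0.093, 0.002], [0.093, 0.996, 0.0], [-0.001, 0.0, -1.0]]
contact_force: [1.0, 0.4, -0.1]
grip_width: 85.4
grasp_force: 0.0
```

Scaled: 22 cm is 0.44, 18 cm is 0.36.

Request:
{"fn": "jog_arm", "kwargs": {"rows": [-0.04,0.12,-0.06,0,-0.08,0.24,-0.06,0,-0.12,0.36,-0.06,0,-0.12,0.44,-0.06,0,-0.12,0.44,-0.06,0]}}

```text
time: 10.52
ee_pos: [654.2, 160.7, 247.9]
tool_rot: [[-0.996, 0.089, -0.002], [0.089, 0.996, -0.0], [0.002, -0.001, -1.0]]
contact_force: [-0.9, -0.6, 0.3]
grip_width: 85.4
grasp_force: 0.0
```

```bash
python3 - <<'E'
from h import *
s=r.sense();print(s["ee_pos"],s["time"])
T={}
for n in("side","top"):
    T[n]=r.grab_frame(n);cv2.imwrite(f"pics/{n}4.png",T[n][:,:,::-1])
    for l in("tube","tube_mid","tube_nose"):
        print(n,l,[(np.round(np.array(d["location"])*[560,420],1).tolist(),round(d["conf"],2)) for d in r.mark_of(l,n)])
a=T["side"][150:330,200:380,::-1];b=T["top"][140:320,160:340,::-1]
cv2.imwrite("pics/s4.png",cv2.resize(np.hstack([a,b]),None,fx=2.2,fy=2.2,interpolation=cv2.INTER_CUBIC))
E
```

```text
[654.21992156 160.74965588 247.89342058] 10.525
side tube [([325.9, 224.0], 0.61)]
side tube_mid [([300.8, 211.9], 0.76)]
side tube_nose [([284.3, 199.5], 0.64), ([349.8, 129.6], 0.36), ([232.1, 257.5], 0.25)]
top tube [([390.6, 219.3], 0.69), ([407.1, 234.0], 0.62), ([288.5, 255.3], 0.58)]
top tube_mid [([397.9, 212.5], 0.74), ([290.0, 230.6], 0.71), ([419.4, 226.8], 0.54)]
top tube_nose [([292.5, 198.1], 0.78), ([408.7, 209.1], 0.76), ([426.6, 227.6], 0.7)]
```

View pics/s4.png

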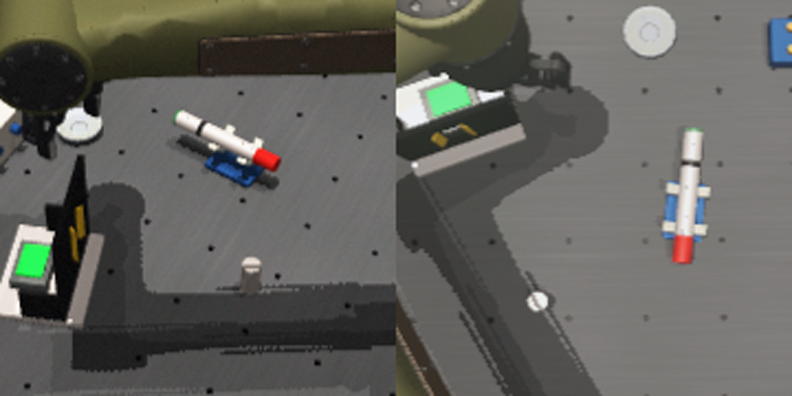

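Tube released and level in the cradle: nose at about (292,198) in the top view, tail at (289,258). Now I refine the tube and slot poses.

```bash
python3 - <<'E'
from h import *
for n in("top","side"):
    im=cv2.imread(f"pics/{n}0.png")[:,:,::-1].astype(int)
    R,G,B=im.transpose(2,0,1)
    y=(R>110)&(R-B>60)&(G>0.5*R); y[:, 280:]=False; y[:150]=False;y[:,:170]=False
    k,lab,st,ce=cv2.connectedComponentsWithStats(y.astype(np.uint8),connectivity=4)
    print(n,[(st[i].tolist(),ce[i].round(1).tolist()) for i in range(1,k) if st[i,4]>3])
    for p in((612,238,.348),):
        for sgn in(1,-1):
            q=proj(n,world(p,[(-4,13*sgn,128),(-12,21*sgn,128),(-12,21*sgn,72),(-4,13*sgn,72)]));print(sgn,q.round(1).tolist())
        print("plate top",proj(n,world(p,[(-4,75,165),(4,75,165),(4,-75,165),(-4,-75,165)])).round(1).tolist())
    # tube segments
    im=cv2.imread(f"pics/{n}4.png")[:,:,::-1].astype(int);R,G,B=im.transpose(2,0,1)
    w={"top":(slice(190,265),slice(275,305)),"side":(slice(190,235),slice(270,335))}[n]
    red=np.zeros(R.shape,bool);red[w]=(R-G>80)[w]&(R-B>80)[w]
    al=np.zeros(R.shape,bool);al[w]=(im.min(2)>150)[w]
    ys,xs=np.nonzero(red);c=np.array([xs.mean(),ys.mean()])
    P=back(n,np.c_[xs,ys],50)[:,:2];print("red",c.round(1),len(xs),back(n,c,50).round(1).tolist(),"minmax x",P.min(0).round(1),P.max(0).round(1))
    yg,xg=np.nonzero((G-R>25)&(G-B>25)&np.isin(np.arange(420),range(185,215))[:,None]&np.isin(np.arange(560),range(276,300))[None]);print("green",len(xg),xg.mean(),yg.mean(),back(n,[xg.mean(),yg.mean()],47).round(1))
E
python3 -c "
import cv2,numpy as np
a=cv2.imread('pics/top0.png')[175:225,150:225];b=cv2.imread('pics/side4.png')[225:300,195:245]
a=cv2.resize(a,None,fx=6,fy=6,interpolation=cv2.INTER_NEAREST);b=cv2.resize(b,None,fx=4,fy=4,interpolation=cv2.INTER_NEAREST)
cv2.imwrite('pics/s5.png',np.hstack([a,b]))"
```

```text
top [([190, 197, 4, 3, 7], [191.6, 197.9]), ([176, 201, 7, 5, 21], [178.9, 202.9])]
1 [[178.1, 200.3], [176.2, 204.3], [180.7, 207.1], [182.5, 203.4]]
-1 [[187.7, 196.9], [191.6, 198.7], [195.3, 201.8], [191.6, 200.1]]
plate top [[151.3, 206.7], [150.3, 203.7], [207.2, 183.3], [208.3, 186.2]]
red [290.  252.9] 105 [[467.0, -44.7, 50.0]] minmax x [450.2 -55.8] [483.2 -33.3]
green 9 295.3333333333333 198.33333333333334 [[619.8 -62.1  47. ]]
side [([235, 150, 3, 2, 6], [236.0, 150.5]), ([231, 154, 3, 3, 9], [232.0, 155.0]), ([263, 167, 2, 3, 6], [263.5, 168.0]), ([270, 169, 3, 3, 6], [270.8, 170.2]), ([235, 243, 3, 15, 32], [236.0, 249.9]), ([232, 253, 3, 10, 13], [232.8, 257.4])]
1 [[231.8, 252.7], [234.0, 255.3], [235.2, 268.2], [233.0, 265.7]]
-1 [[233.7, 245.6], [237.2, 243.7], [238.2, 256.7], [234.9, 258.5]]
plate top [[225.9, 261.6], [222.8, 261.3], [234.7, 219.9], [237.6, 220.2]]
red [320.5 221.7] 85 [[467.4, -42.4, 50.0]] minmax x [448.4 -58.8] [486.6 -25.7]
green 6 279.6666666666667 202.0 [[621.8 -62.2  47. ]]
```

View pics/s5.png

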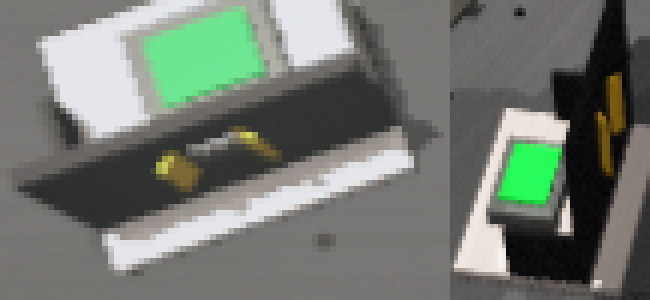

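Scaled: -22.3 cm is -0.446, 11.9 cm is 0.238.

Request:
{"fn": "jog_arm", "kwargs": {"rows": [0.04,-0.08,0,0,0.094,-0.18,0,0,0.15,-0.28,0,0,0.2,-0.38,0,0,0.238,-0.446,0,0]}}

```text
time: 11.55
ee_pos: [513.6, -55.7, 250.1]
tool_rot: [[-0.996, 0.095, 0.001], [0.095, 0.996, 0.0], [-0.001, 0.0, -1.0]]
contact_force: [0.5, -0.5, 0.4]
grip_width: 85.2
grasp_force: 0.0
```

Scaled: 7.5 cm is 0.15, 5 cm is 0.1.

Request:
{"fn": "jog_arm", "kwargs": {"rows": [0,0,0.04,0,0,0,0.1,0,0,0,0.15,0,0,0,0.15,0,0,0,0.15,0]}}

```text
time: 12.18
ee_pos: [515.5, -53.4, 175.3]
tool_rot: [[-0.996, 0.093, 0.001], [0.093, 0.996, -0.0], [-0.001, -0.0, -1.0]]
contact_force: [0.4, 0.7, 0.6]
grip_width: 85.2
grasp_force: 0.0
```

Scaled: 7.4 cm is 0.148, 5 cm is 0.1.

Request:
{"fn": "jog_arm", "kwargs": {"rows": [0,0.004,0.05,0,0,0.004,0.1,0,0,0.004,0.148,0,0,0.004,0.148,0,0,0.004,0.148,0]}}

```text
time: 12.8
ee_pos: [516.2, -51.4, 102.3]
tool_rot: [[-0.996, 0.093, 0.003], [0.093, 0.996, -0.0], [-0.003, 0.0, -1.0]]
contact_force: [-0.1, -0.1, 1.2]
grip_width: 85.7
grasp_force: 0.0
```

Request:
{"fn": "jog_arm", "kwargs": {"rows": [0,0,0,0,0,0,0,0,0,0,0,0,0,0,0,0,0,0,0,0], "fingers": 0}}

```text
time: 13.42
ee_pos: [515.5, -51.3, 100.9]
tool_rot: [[-0.996, 0.093, 0.001], [0.093, 0.996, 0.0], [-0.001, 0.001, -1.0]]
contact_force: [-1.2, 2.9, 2.9]
grip_width: 22.5
grasp_force: 58.6
```

Scaled: 12 cm is 0.24, -5.3 cm is -0.106, -0.2 rad is -0.2546.

Request:
{"fn": "jog_arm", "kwargs": {"rows": [0,0,-0.05,0,0,0,-0.106,0,0.016,0.08,-0.106,0,0.036,0.16,-0.106,-0.1273,0.056,0.24,-0.106,-0.2546]}}

```text
time: 14.05
ee_pos: [497.9, 71.4, 152.7]
tool_rot: [[-0.994, -0.109, -0.001], [-0.109, 0.994, -0.0], [0.001, -0.0, -1.0]]
contact_force: [1.0, 0.6, -1.2]
grip_width: 22.5
grasp_force: 59.0
```

```bash
python3 - <<'E'
from h import *
s=r.sense();R=np.array(s["tool_rot"]);d=np.array([480.4,188.6,154])-s["ee_pos"]
print(s["ee_pos"],d@R, "yaw",np.arctan2(-R[1,0],-R[0,0]),s["qpos"].round(2))
E
```

```text
[497.86588145  71.43156099 152.74369829] [  4.55633114 118.37524874  -1.27229794] yaw 0.10951725209714633 [ 0.54 -0.19 -0.41 -0.   -1.35 -2.  ]
```

Scaled: 11.8 cm is 0.236, 10 cm is 0.2, -0.24 rad is -0.3056.

Request:
{"fn": "jog_arm", "kwargs": {"rows": [0.002,0.06,0,-0.0764,0.006,0.13,0,-0.1783,0.008,0.2,0,-0.2801,0.009,0.236,0,-0.3056,0.009,0.236,0,-0.3056]}}

```text
time: 14.68
ee_pos: [481.1, 188.0, 152.8]
tool_rot: [[-0.94, -0.341, -0.001], [-0.341, 0.94, -0.001], [0.001, -0.0, -1.0]]
contact_force: [-0.8, 0.6, -1.8]
grip_width: 22.3
grasp_force: 59.0
```

```bash
python3 - <<'E'
from h import *
s=r.sense();R=np.array(s["tool_rot"]);p=s["ee_pos"]
print(p,"yaw",np.arctan2(-R[1,0],-R[0,0]),s["qpos"].round(2))
yaw=np.arctan2(-R[1,0],-R[0,0]);u=np.array([np.cos(yaw),np.sin(yaw),0])
g=np.array(p)-[0,0,54]
I=[]
for n in("side","top"):
    im=r.grab_frame(n);cv2.imwrite(f"pics/{n}6.png",im[:,:,::-1])
    print(n,"pred nose,ring,tail",proj(n,[g+105*u,g+60*u,g-65*u]).round(1).tolist())
    for l in("tube_nose","tube","slot"): print(l,[(np.round(np.array(d["location"])*[560,420],1).tolist(),round(d["conf"],2)) for d in r.mark_of(l,n)])
    c=proj(n,g+105*u)[0].astype(int);c=[max(c[0]-40,0),max(c[1]-45,0)]
    print("crop",c);I.append(cv2.resize(im[c[1]:c[1]+90,c[0]:c[0]+80,::-1],None,fx=5,fy=5,interpolation=cv2.INTER_NEAREST))
cv2.imwrite("pics/s6.png",np.hstack(I))
E
```

```text
[481.12467149 187.96821816 152.81438675] yaw 0.3475918518750755 [ 0.76 -0.15 -0.37 -0.   -1.35 -1.99]
side pred nose,ring,tail [[244.5, 256.6], [260.5, 258.4], [305.3, 263.6]]
tube_nose [([245.2, 255.3], 0.83), ([336.7, 132.9], 0.81), ([350.3, 127.4], 0.59)]
tube [([304.2, 263.7], 0.76), ([232.7, 279.1], 0.6), ([328.5, 171.2], 0.55)]
slot [([232.8, 257.9], 0.96), ([268.7, 181.5], 0.53)]
crop [np.int64(204), np.int64(211)]
top pred nose,ring,tail [[189.8, 210.8], [195.3, 226.6], [210.9, 271.4]]
tube_nose [([428.9, 231.2], 0.84), ([407.7, 212.6], 0.62), ([368.8, 169.3], 0.61), ([184.3, 209.3], 0.56)]
tube [([208.0, 270.9], 0.61), ([407.0, 235.5], 0.57), ([391.5, 217.2], 0.55)]
slot [([181.1, 196.1], 0.64)]
crop [np.int64(149), np.int64(165)]
```

View pics/s6.png

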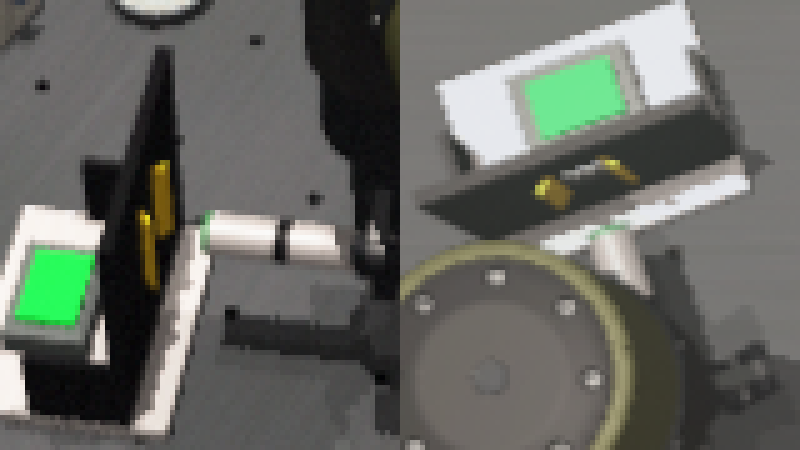

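Both views show the tube level. The nose, at side (245,257) and top (191,211), sits about 2 mm right of the slot's midline as measured between the lips. I'll correct that and feed in.

Scaled: -2.8 cm is -0.056, -2.4 cm is -0.048.

Request:
{"fn": "jog_arm", "kwargs": {"rows": [-0.012,0.004,0,0,-0.024,0.004,0,0,-0.036,0.004,0,0,-0.048,0.004,0,0,-0.056,0.004,0,0]}}

```text
time: 15.7
ee_pos: [507.5, 198.9, 153.3]
tool_rot: [[-0.94, -0.34, -0.0], [-0.34, 0.94, -0.0], [0.0, -0.0, -1.0]]
contact_force: [-0.1, -0.0, -0.9]
grip_width: 22.6
grasp_force: 59.0
```

Scaled: -1.2 cm is -0.024, -0.9 cm is -0.018.

Request:
{"fn": "jog_arm", "kwargs": {"rows": [-0.006,0,0,0,-0.012,0,0,0,-0.018,0,0,0,-0.024,0,0,0,-0.024,0,0,0]}}

```text
time: 16.32
ee_pos: [518.5, 202.9, 153.4]
tool_rot: [[-0.94, -0.34, -0.0], [-0.34, 0.94, -0.0], [0.0, 0.0, -1.0]]
contact_force: [-0.2, -1.1, -1.2]
grip_width: 22.1
grasp_force: 59.0
```

Scaled: -1.6 cm is -0.032, -1.2 cm is -0.024.

Request:
{"fn": "jog_arm", "kwargs": {"rows": [-0.008,0,0,0,-0.016,0,0,0,-0.024,0,0,0,-0.032,0,0,0,-0.032,0,0,0]}}

```text
time: 16.95
ee_pos: [533.7, 208.4, 153.3]
tool_rot: [[-0.941, -0.34, -0.0], [-0.34, 0.941, -0.0], [0.0, -0.0, -1.0]]
contact_force: [0.8, -0.9, -1.3]
grip_width: 22.2
grasp_force: 59.0
```

Scaled: -2.4 cm is -0.048, -1.6 cm is -0.032.

Request:
{"fn": "jog_arm", "kwargs": {"rows": [-0.01,0,0,0,-0.02,0,0,0,-0.032,0,0,0,-0.048,0,0,0,-0.048,0,0,0]}}

```text
time: 17.58
ee_pos: [556.8, 216.6, 153.3]
tool_rot: [[-0.941, -0.34, 0.001], [-0.34, 0.941, 0.0], [-0.001, -0.0, -1.0]]
contact_force: [2.7, -0.6, -1.1]
grip_width: 22.7
grasp_force: 58.9
```

```bash
python3 - <<'E'
from h import *
s=r.sense();R=np.array(s["tool_rot"]);p=s["ee_pos"]
print(p,s["contact_force"],s["contact_force"]@R,s["torque"],"along",656.4-np.array(p)@[.94,.341,0])
I=[]
for n,c in(("side",(195,211)),("top",(149,165))):
    im=r.grab_frame(n)
    I.append(cv2.resize(im[c[1]:c[1]+90,c[0]:c[0]+80,::-1],None,fx=5,fy=5,interpolation=cv2.INTER_NEAREST))
cv2.imwrite("pics/s7.png",np.hstack(I))
E
```

```text
[556.79525743 216.62462783 153.34785152] [ 2.66422944 -0.61321835 -1.14661361] [-2.29692199 -1.48130302  1.14837658] [-0.47056352 -0.61368011 -0.18029644] along 59.14345992885444
```

View pics/s7.png

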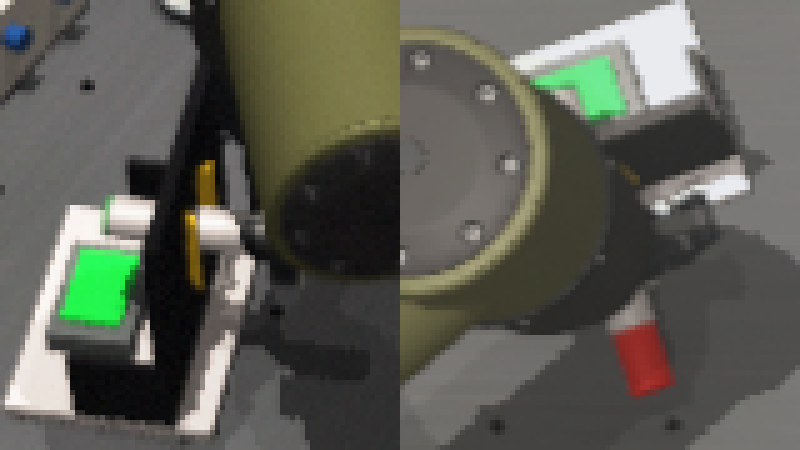

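The nose shows beyond the plate at side (216,254), and the black ring is hidden in the slot. I'll check depth and settled force.

Request:
{"fn": "jog_arm", "kwargs": {"rows": [0,0,0,0,0,0,0,0,0,0,0,0,0,0,0,0,0,0,0,0]}}

```text
time: 18.3
ee_pos: [556.1, 216.5, 153.5]
tool_rot: [[-0.94, -0.34, 0.0], [-0.34, 0.94, 0.0], [-0.0, 0.0, -1.0]]
contact_force: [3.2, -2.0, -1.3]
grip_width: 22.0
grasp_force: 59.0
```

```bash
python3 - <<'E'
from h import *
F=[]
for i in range(12):
    r.grab_frame("side");s=r.sense();F.append(np.r_[s["contact_force"]@np.array(s["tool_rot"]),s["torque"]@np.array(s["tool_rot"]),s["ee_pos"]])
print(np.mean(F,0).round(2),np.std(F,0).round(2))
for d in(33,45,57):print(proj("side",world((612,238,.348),[(d,0,100),(d,0,112)])).round(1).tolist())
print(r.mark_of("tube_nose","side")[:2])
E
```

```text
[-1.9800e+00 -2.9100e+00  1.2700e+00  9.2000e-01 -6.4000e-01  1.8000e-01
  5.5606e+02  2.1647e+02  1.5348e+02] [0.52 0.4  0.55 0.03 0.04 0.03 0.01 0.01 0.02]
[[220.3, 254.2], [220.0, 251.4]]
[[216.1, 253.7], [215.8, 250.9]]
[[211.9, 253.2], [211.5, 250.4]]
[{'location': [0.6032, 0.3162], 'conf': 0.82}, {'location': [0.6223, 0.3012], 'conf': 0.73}]
```

Scaled: -0.1 cm is -0.002, -0.05 cm is -0.001.

Request:
{"fn": "jog_arm", "kwargs": {"rows": [0,-0.001,0,0,0,-0.002,0,0,0,-0.002,0,0,0,-0.002,0,0,0,-0.002,0,0]}}

```text
time: 19.58
ee_pos: [556.2, 215.6, 153.3]
tool_rot: [[-0.94, -0.34, -0.0], [-0.34, 0.94, 0.0], [0.0, 0.0, -1.0]]
contact_force: [-0.3, -0.7, -0.7]
grip_width: 22.2
grasp_force: 58.9
```

```bash
cat >f.py <<'E'
from h import *
F=[]
for i in range(8):
    r.grab_frame("side");s=r.sense();F.append(np.r_[s["contact_force"]@np.array(s["tool_rot"]),s["torque"]@np.array(s["tool_rot"]),s["ee_pos"]])
print(np.mean(F,0).round(2))
E
python3 f.py
```

```text
[ 4.0000e-02  3.7000e-01  1.3900e+00 -1.0000e-02  3.0000e-02  0.0000e+00
  5.5633e+02  2.1556e+02  1.5339e+02]
```

The lateral force is gone, so only the tube's own weight is left. The tube is free in the slot and level, at TCP z ≈ 153.4 (axis ≈ 99.5 mm), with about 45 mm of nose beyond the plate.

```bash
python3 -c "
from cell import r
print(r.job_done())"
```

```text
the job is handed in; nothing more can be done
None
```

The tube was laid in the V-cradle and let go there. It was then picked up again and handed in, held level through the slot: nose about 45 mm beyond the plate, black ring at the slot, no measurable side force and no bystander touched. The verdict was not returned to me.

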